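# Seal the carving-tool dry box

### The arm

A 6-joint arm with a two-finger parallel gripper is mounted at the origin on the work surface. World frame = base frame: x ahead of the robot, y to its left, z up, the work surface at z = 0. Lengths are in m, angles in rad, forces in N, time in s.
With the tool pointing down it reaches from about 0.225 to 0.875 m from the base axis. Payload 3.4 kg.
Tool frame: the origin (TCP) lies at the very end of the fingers, on their centre line; the grasp point (between the pads) lies 19 mm behind it; z points along the fingers, y is the line along which they close (so a half turn about z gives the same grasp; the last joint's range is limited). The gripper opens to 85 mm and grips with 20 to 120 N. Pads are 22 mm wide; open, the fingers measure 114 mm over their backs; the gripper's body (76 mm by 85 mm) begins 54 mm behind the grasp point. The pads swing forward as they close: fully open they stand 13 mm farther back than shut.
Start: joints at [-1.419, 0.276, 1.505, -0, 1.361, -0.121], TCP at [0.155, -0.554, 0.231] pointing down, gripper open.
Joint ranges: [-2.89, 2.89], [-0.75, 2.08], [0.22, 2.7], [-1.18, 4.32], [0.11, 2.71], [-2.7, 2.7]. Speed limits (rad/s): [2.57, 2.57, 3.14, 3.14, 3.14, 3.14].

### API

Orientations are given as a unit quaternion [w, x, y, z].
In Python, from rig import readout, vision, manip gives the robot as it stands.
- The arm moves only by the shell command python3 -m handwheel 'ROWS' [FORCE]. ROWS is JSON, a list of rows, each a list of 3 entries, a list of its own where there are three numbers: the shift along the tool's x, y, z in mm, then the turn, a rotation vector about the tool's x, y, z in units of 6 degrees (1.0 is 6 degrees), then the closure, from -1 (fully open) to 1 (shut), so that 0 is half open. A call has 1 to 20 rows; each row shifts and turns the commanded pose from where the row before left it, along the tool's axes as they then stand; what a row does not reach is not made up. A row lasts 1/8 s, in which the tool goes at most 62.5 mm and 10.7 degrees, less where a joint would pass 70% of its speed; a pose out of reach is approached as far as the arm can. A call is refused whole if a number of a shift passes 62.5 or a number of a turn 1, either way. A call with a gripper value outside its range is refused whole. The fingers move at their own pace and stop on an object; FORCE is the grip in N (left out, the last holds). Time passes only in rows, so rows that do not move let the fingers close. It gives the time, the measured TCP pose, the force, the opening and the grip force at its end, in the units of the state.
- readout.get_state(): the state, without advancing time (a new reading comes with each control period).
- vision.get_image(name): name is "scene" or "top" or "wrist"; returns the picture (480x640x3 uint8, blue, green, red); there is no depth.
- vision.camera_params(name): a dict with "intrinsics" (3x3 intrinsics, pixels), "rvec" (rotation vector, rad) and "tvec" (3), from world to camera coordinates, as OpenCV has them; the wrist camera has in their place "hand_eye" (4x4, takes a point from camera to tool coordinates, whose origin is the TCP and whose axes are the flange's). Camera axes: x right, y down, z forward; pixel columns grow to the right and rows downward; lengths in m; the calibration is good to about 2 mm. The wrist camera is an equidistant fisheye: a pixel r from the principal point sees the ray r / f radians off the axis. A picture is of the moment at which its call begins: read the wrist's pose just before it. camera_params takes no time and is no camera call.
- manip.sign_off(): hands the job in; it is judged then, once.
The state is a dict: "clock": time; "qpos": joint angles; "qd": joint speeds; "effort": joint torques, N m; "position": TCP position; "ee_rot": TCP orientation; "contact_force": force on the tool from outside, world axes, zero at the start; "moment": the same for the moment, N m; "width": finger opening in m; "gripper_force": force on a finger pad.
Only numpy, scipy, OpenCV 4.12 (cv2) and the standard library are available. Lean on these libraries where they do the work, as an engineer would, in place of code of your own. Each camera call takes 0.05 s, during which the arm holds its last target. There are 200 camera calls.

### The job

The lid of the oblong dry box on the carving bench is lying on its gasket but not yet pushed home. Press it down one corner at a time, never in the middle, until it sits flat and sealed on the box all round; leave the small square box, which is already shut, alone and leave the carved figure standing where it is.

Things in the scene. Friction and masses are not known exactly. Their poses are not given: they have to be found in the camera images.
- dry_box: Oblong white tub, the larger box, fixed: 190 (x) x 140 (y) x 90 mm high. Origin: centre of its underside, on the bench; z up. In each rim corner, 81 mm in x and 56 mm in y from the centre, a black rubber gasket plug 16 mm square stands 12 mm above the rim. A plug slides down stiffly at about 5 N and stays down; once it is level with the rim the lid meets the hard rim.
- lid: Loose rigid dark grey lid of that tub, 196 (x) x 146 mm, 300 g, dial on top, skirt 28 mm into the tub. Origin: centre of the plate's underside; top 8 mm above. Starts level on the plugs, origin 102 mm over the bench; home: 90 mm. Pushing a corner over its plug (6 to 10 N, hard stop when home) lifts the diagonal one up to 12 mm; pushed corners may lift again, their plugs stay down. All down: flat.
- square_box: Bystander: smaller square dry box, 135 x 135 mm (lid 141 mm square), 72 mm high, fixed, white with a dark grey lid already shut. Origin: centre of its underside. Not to be pressed.
- figure: Bystander: small carved wooden figure on a square foot 44 x 44 mm, 77 mm high, loose, 80 g. Origin: centre of its underside. Stands beyond the boxes.
Things that resemble listed ones, but are neither listed nor needed, are in the scene too. Of the things that look like the lid, the larger one is meant.

How it is judged:
On the way, in this order (a step that is already met when the one before it is completed fails the run):
1. the lid is first pushed down at a single corner, so that it slopes along both its length and its width (over 1 degree each) (angle between the x axis of lid and the z axis of dry_box, either way round below 1.553 rad and angle between the y axis of lid and the z axis of dry_box, either way round below 1.553 rad), for 0.1 s.
2. part of the corners are home and the lid lies lower (centre of the plate less than 9 mm above the rim) but still slopes (over 1.1 degrees), at least one corner being left to press (z of lid in the frame of dry_box below 0.099 m and angle between the z axis of lid and the z axis of dry_box, either way round above 0.02 rad), for 0.5 s.
At the end, for the whole second after the job is handed in: The lid lies at rest on its box, its plate within 2.5 mm of the rim, within 1.4 degrees of flat and within 12 mm of centred; the figure stands upright (10 degrees) within 30 mm of where it was (z of lid in the frame of dry_box between 0.087 and 0.0925 m and angle between the z axis of lid and the z axis of dry_box, either way round below 0.025 rad and horizontal distance between lid and dry_box below 0.012 m and linear speed of lid below 0.02 m/s and angle between figure's own z axis and vertical below 0.17 rad and distance of figure from where it was at the start of the episode below 0.03 m); the robot touches nothing.
It fails at once if the lid is pushed in its middle (within 60 mm of its centre) instead of at a corner (horizontal distance between the grasp point and lid below 0.06 m and contact force between the fingers and lid above 3 N).
It fails at once if the square box is pressed (more than 8 N) (contact force between any of the fingers, the arm and square_box above 8 N).
It fails at once if the figure is knocked over or pushed more than 40 mm away (angle between figure's own z axis and vertical above 0.5 rad or distance of figure from where it was at the start of the episode above 0.04 m).
It also fails if it takes over 48 s, if anything falls off the work surface, if the arm or the gripper's body presses on something with over 40 N, if the wrist force passes 120 N, or if a joint passes its speed limit or range.

## Working session

There is one attempt and no reset: what is moved stays moved. The work goes in short steps, Python scripts to look and compute and a shell command to move; the robot and the scene stay as the last step left them, time stands still between calls to the robot, and variables do not carry over. Pictures are saved under pics/ and viewed, at most 10 in all, crops included, and the job is handed in when it is done.

```bash
mkdir -p pics; ls
python3 - <<'E'
from rig import readout, vision
import cv2
for n in ("scene","top"):
    cv2.imwrite(f"pics/{n}0.png",vision.get_image(n)); print(vision.camera_params(n))
print(readout.get_state())
E
```

```text
pics
{'intrinsics': array([[533.99461926,   0.        , 318.79066271],
       [  0.        , 533.99461926, 243.03198421],
       [  0.        ,   0.        ,   1.        ]]), 'rvec': array([ 1.32883765,  2.21022568, -0.89058935]), 'tvec': array([ 0.18589431, -0.23427619,  1.52154063])}
{'intrinsics': array([[443.97307957,   0.        , 316.73391519],
       [  0.        , 443.97307957, 236.46144036],
       [  0.        ,   0.        ,   1.        ]]), 'rvec': array([ 2.17029506, -2.17580544,  0.04702468]), 'tvec': array([0.04834328, 0.47994039, 1.05807505])}
{'clock': 0.1, 'qpos': array([-1.41897442e+00,  2.76551188e-01,  1.50598714e+00,  6.02528956e-06,
        1.36070844e+00, -1.20980869e-01]), 'qd': array([-0.00152845, -0.00175565, -0.00201658,  0.00017073,  0.00079132,
       -0.00035781]), 'effort': array([ 2.52086938e-03, -4.17699623e+01, -2.46405333e+01, -1.72854775e-04,
        5.84670313e-03,  2.77819964e-06]), 'position': array([ 0.15486038, -0.55327471,  0.23052286]), 'ee_rot': array([-8.27002629e-04,  9.90711492e-01,  1.35978144e-01, -9.80758645e-06]), 'contact_force': array([-0.53886692,  0.23189209, -0.17927458]), 'moment': array([0.05773376, 0.01291724, 0.00585264]), 'gripper_force': 0.0, 'width': 0.08565997049173826}
```

View pics/top0.png

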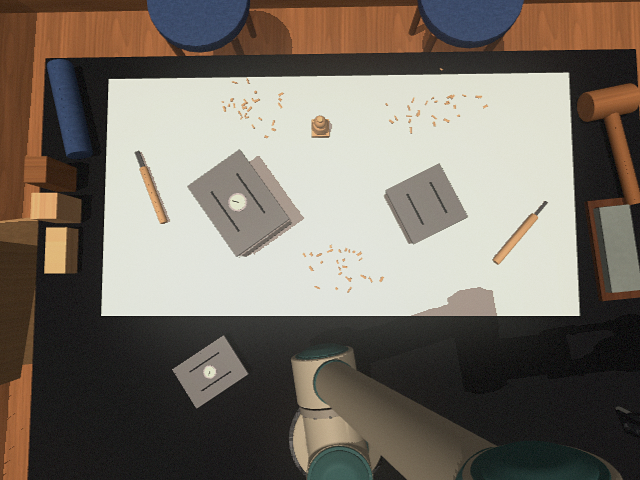

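View pics/scene0.png

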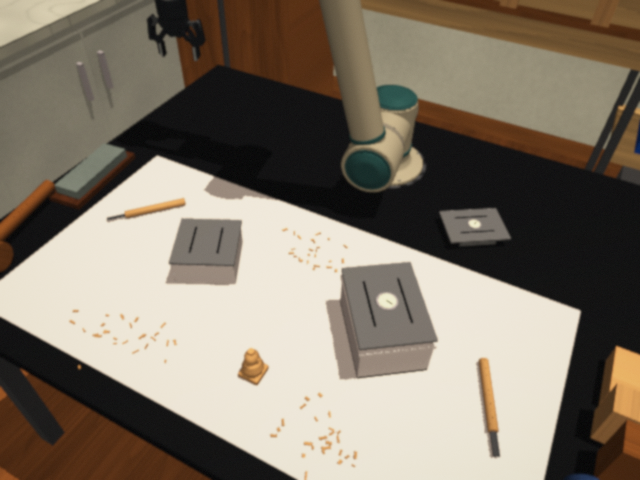

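The top view shows the oblong lid with its dial at about (237,202) and corners near (188,186), (240,150), (291,221) and (238,256). The square box is at (426,203), the figure at (320,127), and a small look-alike lid at (210,372).

```bash
cat > h.py <<'E'
import numpy as np, cv2
from rig import readout, vision
def cast(name,px,z):
    p=vision.camera_params(name);R=cv2.Rodrigues(p["rvec"])[0];t=p["tvec"]
    u=np.c_[np.atleast_2d(px),np.ones(len(np.atleast_2d(px)))]
    d=(np.linalg.inv(p["intrinsics"])@u.T).T@R; c=-R.T@t
    return c+d*((z-c[2])/d[:,2])[:,None]
def proj(name,P):
    p=vision.camera_params(name)
    return cv2.projectPoints(np.float64(P),p["rvec"],p["tvec"],p["intrinsics"],None)[0][:,0]
E
python3 - <<'E'
from h import *
np.set_printoptions(precision=4,suppress=True)
for n,boxes in (("top",((180,140,310,265),(375,155,475,250))),("scene",((335,255,445,385),))):
  im=cv2.imread(f"pics/{n}0.png").astype(int)
  for x0,y0,x1,y1 in boxes:
    s=im[y0:y1,x0:x1]; b,r,v=s[...,0],s[...,2],s.max(2)
    print(n,"cols", [tuple(im[y,x]) for x,y in ((220,190),(270,225),(290,215),(270,180),(265,248),(400,210),(400,235))] if n=="top" else [tuple(im[y,x]) for x,y in ((360,300),(355,330),(395,360))])
    m=((v<115)).astype(np.uint8)
    m=cv2.morphologyEx(m,cv2.MORPH_CLOSE,np.ones((7,7))); m=cv2.morphologyEx(m,cv2.MORPH_OPEN,np.ones((5,5)))
    c=max(cv2.findContours(m,0,2)[0],key=cv2.contourArea)
    h=cv2.convexHull(c); a=cv2.approxPolyDP(h,6,True)[:,0]+[x0,y0]
    z=0.110 if x0!=375 else .072
    P=cast(n,a,z); print(a.tolist(),cv2.contourArea(c)); print(P, np.linalg.norm(P-np.roll(P,-1,0),axis=1)); 
    rr=cv2.minAreaRect((cast(n,h[:,0]+[x0,y0],z)[:,:2]*1000).astype(np.float32)); print(rr)
print("dial",cast("top",[237.5,202],.113),cast("scene",[387,301],.113)); print("fig",cast("top",[320,130],.02),cast("scene",[253,377],.005))
E
```

```text
top cols [(np.int64(123), np.int64(132), np.int64(139)), (np.int64(127), np.int64(136), np.int64(144)), (np.int64(142), np.int64(154), np.int64(169)), (np.int64(140), np.int64(153), np.int64(168)), (np.int64(222), np.int64(229), np.int64(227)), (np.int64(126), np.int64(135), np.int64(141)), (np.int64(218), np.int64(228), np.int64(225))]
[[268, 236], [246, 253]] 97.0
[[0.475  0.1529 0.11  ]
 [0.4374 0.2016 0.11  ]] [0.0615 0.0615]
((456.1173400878906, 177.19522094726562), (12.814979553222656, 61.50611877441406), 35.987754821777344)
top cols [(np.int64(123), np.int64(132), np.int64(139)), (np.int64(127), np.int64(136), np.int64(144)), (np.int64(142), np.int64(154), np.int64(169)), (np.int64(140), np.int64(153), np.int64(168)), (np.int64(222), np.int64(229), np.int64(227)), (np.int64(126), np.int64(135), np.int64(141)), (np.int64(218), np.int64(228), np.int64(225))]Traceback (most recent call last):
  File "<stdin>", line 10, in <module>
ValueError: max() iterable argument is empty
```

Run:
```python
from h import *
np.set_printoptions(precision=4,suppress=True)
for n,boxes in (("top",((180,140,310,265),(375,155,475,250))),("scene",((335,255,445,345),))):
  im=cv2.imread(f"pics/{n}0.png").astype(int)
  for x0,y0,x1,y1 in boxes:
    s=im[y0:y1,x0:x1]; b,r,v=s[...,0],s[...,2],s.max(2)
    if n=="scene": print(im[310,360],im[335,352],im[320,338],im[350,395])
    m=((v<154)&(r-b<23)).astype(np.uint8) if n=="top" else (v<115).astype(np.uint8)
    m=cv2.morphologyEx(m,cv2.MORPH_CLOSE,np.ones((5,5))); m=cv2.morphologyEx(m,cv2.MORPH_OPEN,np.ones((9,9)))
    c=max(cv2.findContours(m,0,2)[0],key=cv2.contourArea)
    h=cv2.convexHull(c); a=cv2.approxPolyDP(h,7,True)[:,0]+[x0,y0]
    z=0.110 if x0!=375 else .072
    P=cast(n,a,z); print(n,a.tolist(),cv2.contourArea(c)); print(P[:,:2], np.linalg.norm(P-np.roll(P,-1,0),axis=1)); 
    print(cv2.minAreaRect((cast(n,h[:,0]+[x0,y0],z)[:,:2]*1000).astype(np.float32)))
print("dial",cast("top",[237.5,202],.113),cast("scene",[387,301],.113)); print("fig",cast("top",[320,130],.02),cast("scene",[253,377],.005))
```

```text
top [[242, 153], [288, 225], [236, 255], [191, 183]] 5737.0
[[0.6627 0.2128]
 [0.4993 0.1085]
 [0.433  0.2238]
 [0.5951 0.3274]] [0.1938 0.1331 0.1923 0.133 ]
((546.408203125, 217.41189575195312), (207.29489135742188, 145.14927673339844), 35.52947235107422)
top [[440, 167], [463, 219], [408, 242], [386, 190]] 3768.0
[[ 0.6359 -0.2391]
 [ 0.5151 -0.2887]
 [ 0.4628 -0.1629]
 [ 0.5831 -0.1143]] [0.1306 0.1363 0.1297 0.1355]
((549.9638061523438, -202.10931396484375), (139.63133239746094, 149.2476348876953), 26.44613265991211)
[110 118 125] [ 84  91 104] [125 138 154] [144 159 175]
scene [[354, 322], [358, 344], [349, 344], [346, 322]] 187.5
[[0.6294 0.1887]
 [0.6698 0.2153]
 [0.6774 0.2011]
 [0.6364 0.1756]] [0.0484 0.0161 0.0483 0.0148]
((653.3908081054688, 195.01182556152344), (50.11968231201172, 18.169076919555664), 35.18235778808594)
dial [[0.551  0.2212 0.113 ]] [[0.5567 0.2243 0.113 ]]
fig [[0.7421 0.0386 0.02  ]] [[0.7653 0.0465 0.005 ]]
```

The lid's centre is about (0.551, 0.221), with its long axis at a yaw of about 32°. The measured size is about 193 x 133 mm, which fits once the mask's shrinkage is allowed for. Next I move above the lid with the fingers shut and turned to line up with it.

```bash
python3 -m handwheel '[[[37,-40,0],[0,0,0],1],[[37,-40,0],[0,0,0],1],[[37,-40,0],[0,0,0],1],[[37,-40,0],[0,0,0],1],[[37,-40,0],[0,0,0],1],[[37,-40,0],[0,0,0],1],[[37,-40,0],[0,0,0],1],[[37,-40,0],[0,0,0],1],[[37,-40,0],[0,0,0],1],[[37,-40,0],[0,0,0],1],[[37,-40,0],[0,0,0],1],[[37,-40,0],[0,0,0],1],[[37,-40,0],[0,0,0],1],[[37,-40,0],[0,0,0],1],[[37,-40,0],[0,0,-1],1],[[37,-40,0],[0,0,-1],1],[[0,0,0],[0,0,-0.8],1],[[0,0,0],[0,0,0],1],[[0,0,0],[0,0,0],1]]'
python3 - <<'E'
from h import *
s=readout.get_state(); im=vision.get_image("wrist"); cv2.imwrite("pics/w1.png",im)
from scipy.spatial.transform import Rotation as Ro
print(s["position"],s["qpos"],Ro.from_quat(np.roll(s["ee_rot"],-1)).as_matrix()); print(vision.camera_params("wrist"))
E
```

```text
clock: 2.48
position: [0.547, 0.2239, 0.231]
ee_rot: [0.0, 0.96, 0.278, -0.0]
contact_force: [0.4, -0.0, 0.2]
width: -0.0
gripper_force: 0.0
[0.54703188 0.22388204 0.23103603] [ 2.70923059e-01  3.00703475e-01  1.46972536e+00 -2.27822877e-04
  1.37192400e+00  1.27746977e+00] [[ 8.44965747e-01  5.34820002e-01 -6.72685434e-04]
 [ 5.34819838e-01 -8.44966014e-01 -4.18626912e-04]
 [-7.92286375e-04 -6.04011365e-06 -9.99999686e-01]]
{'intrinsics': array([[371.64829954,   0.        , 316.77548684],
       [  0.        , 371.64829954, 242.25603846],
       [  0.        ,   0.        ,   1.        ]]), 'hand_eye': array([[ 1.21363208e-03, -9.65301992e-01, -2.61133284e-01,
         6.56755294e-02],
       [ 9.99999263e-01,  1.18149378e-03,  2.80059644e-04,
        -2.44343567e-05],
       [ 3.81852174e-05, -2.61133431e-01,  9.65302714e-01,
        -1.42246747e-01],
       [ 0.00000000e+00,  0.00000000e+00,  0.00000000e+00,
         1.00000000e+00]])}
```

View pics/w1.png

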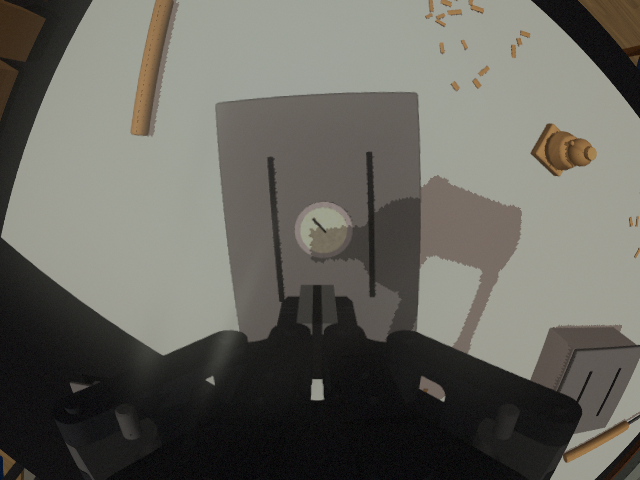

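The wrist view shows the lid squarely below: far corners at (217,104) and (418,93), dial at (324,230). I cast these into tool and world coordinates.

Run:
```python
from h import *
from scipy.spatial.transform import Rotation as Ro
s=readout.get_state();p=vision.camera_params("wrist");K=p["intrinsics"];H=p["hand_eye"];R=Ro.from_quat(np.roll(s["ee_rot"],-1)).as_matrix()
P=[]
for u,v,z in ((217,104,.11),(418,93,.11),(324,230,.113)):
    x,y=u-K[0,2],v-K[1,2];r=np.hypot(x,y);th=r/K[0,0]
    d=np.array([x/r*np.sin(th),y/r*np.sin(th),np.cos(th)])
    d=R@H[:3,:3]@d; c=R@H[:3,3]+s["position"]; P.append(c+d*(z-c[2])/d[2])
P=np.array(P);print(P,np.linalg.norm(P[0]-P[1]))
e=(P[0]-P[1])[:2];e/=np.linalg.norm(e);ex=np.array([e[1],-e[0]]);print("yaw",np.degrees(np.arctan2(ex[1],ex[0])))
c=(P[0]+P[1])[:2]/2-.098*ex
print("centre",c)
for a in (c,P[2,:2]):
  for i,j in ((-1,-1),(1,-1),(1,1),(-1,1)):
    w=a+ex*.083*i+e*.058*j; print(i,j,w,"tool shift mm",1000*(R.T@np.r_[w-s["position"][:2],0])[:2])
```

```text
[[0.59049526 0.33548396 0.11      ]
 [0.67424278 0.21879822 0.11      ]
 [0.55355624 0.22160378 0.113     ]] 0.14362871918071163
yaw 35.667700762569694
centre [0.55275261 0.21999893]
-1 -1 [0.51914122 0.12448309] tool shift mm [-76.70435407  68.9100155 ]
1 -1 [0.65400167 0.22127493] tool shift mm [89.0139307  59.24332958]
1 1 [0.586364   0.31551476] tool shift mm [ 82.2588945  -56.55982005]
-1 1 [0.45150355 0.21872293] tool shift mm [-83.45939028 -46.89313413]
-1 -1 [0.51994485 0.12608795] tool shift mm [-75.16703745  67.98370005]
1 -1 [0.6548053  0.22287978] tool shift mm [90.55124732 58.31701414]
1 1 [0.58716764 0.31711962] tool shift mm [ 83.79621112 -57.48613549]
-1 1 [0.45230719 0.22032779] tool shift mm [-81.92207366 -47.81944958]
```

Three measurements agree: centre about (0.553, 0.221), yaw 35.7°, width 144 mm. I go to the (-,-) corner first, hover, then press.

```bash
python3 -m handwheel '[[[-38,34,0],[0,0,0],1],[[-38,34,0],[0,0,0],1],[[0,0,40],[0,0,0],1],[[0,0,40],[0,0,0],1],[[0,0,30],[0,0,0],1],[[0,0,0],[0,0,0],1]]'; python3 -m handwheel '[[[0,0,4],[0,0,0],1],[[0,0,4],[0,0,0],1],[[0,0,4],[0,0,0],1],[[0,0,0],[0,0,0],1]]'
```

```text
clock: 3.28
position: [0.5176, 0.1253, 0.1195]
ee_rot: [-0.0, 0.96, 0.278, -0.003]
contact_force: [-1.0, 0.4, 0.6]
width: 0.0001
gripper_force: 0.0
clock: 3.78
position: [0.5201, 0.1263, 0.1096]
ee_rot: [0.0, 0.96, 0.279, 0.001]
contact_force: [-0.2, -0.2, -0.3]
width: 0.0002
gripper_force: 0.3
```

```bash
python3 -m handwheel '[[[0,0,3],[0,0,0],1],[[0,0,3],[0,0,0],1],[[0,0,3],[0,0,0],1],[[0,0,0],[0,0,0],1]]';  python3 -m handwheel '[[[0,0,2],[0,0,0],1],[[0,0,1],[0,0,0],1],[[0,0,0],[0,0,0],1]]'
```

```text
clock: 4.28
position: [0.5203, 0.1258, 0.1011]
ee_rot: [0.001, 0.96, 0.279, 0.001]
contact_force: [0.7, -2.5, 5.2]
width: -0.0
gripper_force: 2.5
clock: 4.65
position: [0.5204, 0.1258, 0.0999]
ee_rot: [0.001, 0.96, 0.279, 0.001]
contact_force: [-3.0, -2.4, 16.1]
width: 0.0001
gripper_force: 7.8
```

The force rose to 16 N at z 0.100, so the first corner is on its hard stop. Next corner: (+,-).

```bash
python3 -m handwheel '[[[0,0,-20],[0,0,0],1],[[0,0,-20],[0,0,0],1],[[55,-3,0],[0,0,0],1],[[55,-3,0],[0,0,0],1],[[55,-3,0],[0,0,0],1],[[0,0,0],[0,0,0],1],[[0,0,12],[0,0,0],1],[[0,0,10],[0,0,0],1],[[0,0,0],[0,0,0],1]]'
python3 - <<'E'
from h import *
cv2.imwrite("pics/s2.png",cv2.resize(vision.get_image("scene")[230:400,300:480],None,fx=3,fy=3))
E
python3 -m handwheel '[[[0,0,4],[0,0,0],1],[[0,0,4],[0,0,0],1],[[0,0,3],[0,0,0],1],[[0,0,3],[0,0,0],1],[[0,0,0],[0,0,0],1]]'
```

```text
clock: 5.78
position: [0.6523, 0.2214, 0.114]
ee_rot: [-0.0, 0.96, 0.279, -0.002]
contact_force: [-0.0, 0.0, 0.4]
width: -0.0002
gripper_force: 0.0
clock: 6.45
position: [0.6547, 0.2218, 0.1013]
ee_rot: [0.001, 0.96, 0.279, 0.0]
contact_force: [1.2, -3.2, 3.4]
width: 0.0001
gripper_force: 1.7
```

View pics/s2.png

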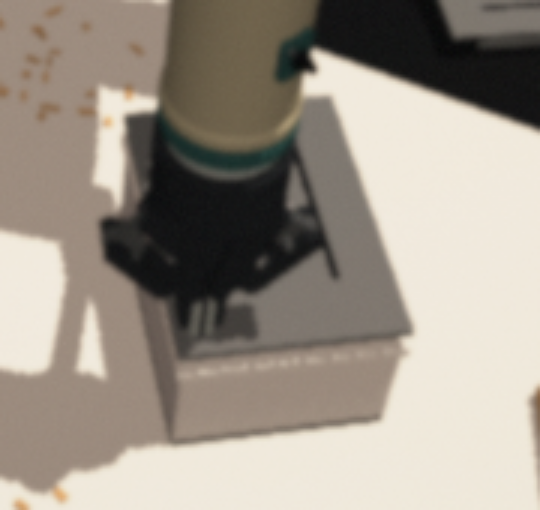

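The picture shows the fingertips just above the (+,-) corner (crop pixel 205,335) and the lid still close to level. I press on to the stop and hold there, so the two-corner slope lasts more than 0.5 s.

```bash
python3 -m handwheel '[[[0,0,2],[0,0,0],1],[[0,0,1],[0,0,0],1],[[0,0,0.5],[0,0,0],1],[[0,0,0],[0,0,0],1]]'; python3 -m handwheel '[[[0,0,0],[0,0,0],1],[[0,0,0],[0,0,0],1],[[0,0,0],[0,0,0],1],[[0,0,0],[0,0,0],1]]'
```

```text
clock: 6.95
position: [0.6548, 0.2218, 0.0993]
ee_rot: [0.001, 0.96, 0.279, 0.001]
contact_force: [-0.2, -4.1, 10.2]
width: -0.0
gripper_force: 5.0
clock: 7.45
position: [0.6548, 0.2218, 0.0993]
ee_rot: [0.001, 0.96, 0.279, 0.001]
contact_force: [-0.2, -3.6, 10.1]
width: 0.0003
gripper_force: 5.0
```

```bash
python3 -m handwheel '[[[0,0,1],[0,0,0],1],[[0,0,0.5],[0,0,0],1],[[0,0,0],[0,0,0],1],[[0,0,0],[0,0,0],1]]'; python3 -m handwheel '[[[0,0,-20],[0,0,0],1],[[0,0,-40],[0,0,0],1],[[0,0,-30],[0,0,0],1],[[0,0,-30],[0,0,0],1],[[-45,-30,0],[0,0,0],1],[[-45,-30,0],[0,0,0],1],[[0,0,0],[0,0,0],1],[[0,0,0],[0,0,0],1]]';python3 - <<'E'
from h import *
cv2.imwrite("pics/w3.png",vision.get_image("wrist")); print(readout.get_state()["position"])
E
```

```text
clock: 7.95
position: [0.6548, 0.2218, 0.0992]
ee_rot: [0.001, 0.96, 0.279, 0.001]
contact_force: [-1.7, -4.4, 14.8]
width: 0.0002
gripper_force: 7.6
clock: 8.95
position: [0.5462, 0.2254, 0.2161]
ee_rot: [-0.0, 0.96, 0.279, 0.0]
contact_force: [0.6, 0.0, -0.3]
width: 0.0001
gripper_force: 0.0
[0.54692554 0.22524792 0.21608236]
```

View pics/w3.png

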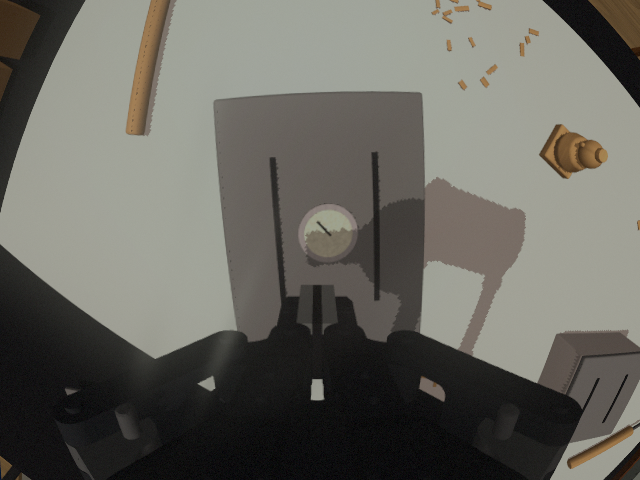

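The lid is still centred: dial at (328,233), far edge from (215,100) to (422,93). The figure stands. Next the (+,+) corner.

```bash
python3 -m handwheel '[[[42,-28,0],[0,0,0],1],[[41,-28,0],[0,0,0],1],[[0,0,40],[0,0,0],1],[[0,0,40],[0,0,0],1],[[0,0,18],[0,0,0],1],[[0,0,0],[0,0,0],1]]'; python3 -m handwheel '[[[0,0,4],[0,0,0],1],[[0,0,4],[0,0,0],1],[[0,0,3],[0,0,0],1],[[0,0,3],[0,0,0],1],[[0,0,3],[0,0,0],1],[[0,0,0],[0,0,0],1]]'; python3 -m handwheel '[[[0,0,2],[0,0,0],1],[[0,0,1],[0,0,0],1],[[0,0,0],[0,0,0],1],[[0,0,0],[0,0,0],1]]'
```

```text
clock: 9.75
position: [0.5862, 0.3162, 0.1155]
ee_rot: [0.0, 0.96, 0.279, -0.002]
contact_force: [-0.1, -0.9, -0.7]
width: 0.0001
gripper_force: 0.0
clock: 10.5
position: [0.587, 0.3174, 0.1023]
ee_rot: [-0.001, 0.96, 0.279, 0.002]
contact_force: [1.4, 2.8, 4.7]
width: -0.0003
gripper_force: 2.1
clock: 11.0
position: [0.587, 0.3176, 0.0993]
ee_rot: [-0.001, 0.96, 0.279, 0.002]
contact_force: [0.8, 3.4, 4.8]
width: -0.0002
gripper_force: 2.6
```

```bash
python3 -m handwheel '[[[0,0,1],[0,0,0],1],[[0,0,1],[0,0,0],1],[[0,0,0],[0,0,0],1],[[0,0,0],[0,0,0],1]]'; python3 -m handwheel '[[[0,0,0.5],[0,0,0],1],[[0,0,0.5],[0,0,0],1],[[0,0,0],[0,0,0],1],[[0,0,0],[0,0,0],1]]'
```

```text
clock: 11.5
position: [0.587, 0.3176, 0.099]
ee_rot: [-0.001, 0.96, 0.279, 0.002]
contact_force: [-1.2, 2.7, 12.2]
width: -0.0002
gripper_force: 6.2
clock: 12.0
position: [0.587, 0.3177, 0.099]
ee_rot: [-0.001, 0.96, 0.279, 0.002]
contact_force: [-2.8, 0.5, 16.2]
width: -0.0001
gripper_force: 8.0
```

```bash
python3 -m handwheel '[[[0,0,-20],[0,0,0],1],[[0,0,-25],[0,0,0],1],[[-56,3,0],[0,0,0],1],[[-56,4,0],[0,0,0],1],[[-55,3,0],[0,0,0],1],[[0,0,0],[0,0,0],1],[[0,0,12],[0,0,0],1],[[0,0,12],[0,0,0],1],[[0,0,0],[0,0,0],1]]'; python3 -m handwheel '[[[0,0,4],[0,0,0],1],[[0,0,4],[0,0,0],1],[[0,0,4],[0,0,0],1],[[0,0,3],[0,0,0],1],[[0,0,3],[0,0,0],1],[[0,0,0],[0,0,0],1]]'; python3 -m handwheel '[[[0,0,2],[0,0,0],1],[[0,0,1],[0,0,0],1],[[0,0,0],[0,0,0],1],[[0,0,0],[0,0,0],1]]'
```

```text
clock: 13.12
position: [0.4502, 0.2185, 0.1144]
ee_rot: [0.0, 0.96, 0.279, -0.002]
contact_force: [0.5, 0.7, 0.4]
width: 0.0002
gripper_force: 0.0
clock: 13.88
position: [0.4506, 0.2186, 0.0982]
ee_rot: [-0.0, 0.96, 0.279, 0.0]
contact_force: [0.1, 0.7, 2.3]
width: -0.0001
gripper_force: 1.0
clock: 14.38
position: [0.4506, 0.2186, 0.098]
ee_rot: [-0.0, 0.96, 0.279, 0.001]
contact_force: [-4.7, -0.9, 21.3]
width: -0.0005
gripper_force: 10.7
```

```bash
python3 -m handwheel '[[[0,0,-20],[0,0,0],1],[[0,0,-40],[0,0,0],1],[[0,0,-60],[0,0,0],1],[[-40,0,-40],[0,0,0],1],[[-60,0,0],[0,0,0],1],[[-40,0,0],[0,0,0],1],[[0,0,0],[0,0,0],1],[[0,0,0],[0,0,0],1]]'
python3 - <<'E'
from h import *
a=vision.get_image("scene"); cv2.imwrite("pics/s4f.png",a); o=cv2.imread("pics/scene0.png")
c=lambda i:cv2.resize(i[250:385,325:450],None,fx=3,fy=3)
cv2.imwrite("pics/s4.png",np.hstack([c(o),c(a)]))
E
```

```text
clock: 15.38
position: [0.3329, 0.1436, 0.2553]
ee_rot: [0.0, 0.96, 0.279, 0.001]
contact_force: [0.5, 1.0, 0.5]
width: 0.0004
gripper_force: 0.0
```

View pics/s4.png

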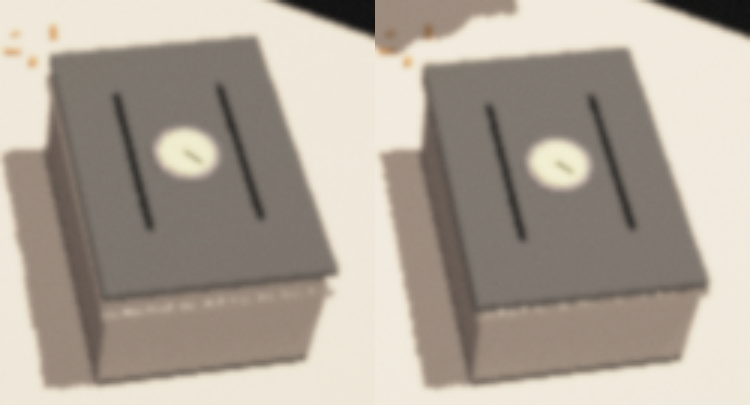

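Left is before, right is after. All four lid corners have dropped by the same 11–12 crop pixels (for example BL 298→309, TL 56→68), and the gap over the rim is gone. The lid is flat and centred and the arm is clear, so I hand in.

```bash
python3 -c "
from rig import manip; print(manip.sign_off())"
```

```text
the job is handed in; nothing more can be done
None
```

I pressed the lid home one corner at a time, and in the last picture it sits flat, level and centred on the box; the square box and figure were left untouched and the job is handed in, though the sign-off gave no verdict.

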